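Pass the mailbox lock through the sprung gate

ROBOT

A 7-joint arm with a two-finger parallel gripper is mounted at the origin on the work surface. World frame = base frame: x ahead of the robot, y to its left, z up, the work surface at z = 0. Lengths are in m, angles in rad, forces in N, time in s.
With the tool pointing down it reaches from about 0.4 to 0.85 m from the base axis. Payload 10.4 kg.
Tool frame: the origin (TCP) lies midway between the tips of the shut fingers; the grasp point (between the pads) lies 19 mm behind it (r.grasp_offset is the distance from the TCP to the grasp point, in m); z points along the fingers, y is the line along which they close (so a half turn about z gives the same grasp; the last joint's range is limited). The gripper opens to 87 mm and grips with 3 to 60 N. Pads are 19 mm wide; open, the fingers measure 117 mm over their backs; the gripper's body (75 mm by 190 mm) begins 51 mm behind the grasp point.
Start: joints at [-1.169, 0.332, -0.065, 1.46, 0.022, 1.35, -0.088], TCP at [0.258, 0.569, 0.223] pointing down, gripper open.
Joint ranges: [-2.6, 2.6], [-0.5, 2.12], [-1.47, 1.34], [0.16, 2.42], [-1.27, 4.41], [0.06, 2.06], [-2.6, 2.6]. Speed limits (rad/s): [2.22, 2.22, 2.79, 2.79, 3.14, 3.14, 3.14].

INTERFACE

Orientations are given as a unit quaternion [x, y, z, w].
In Python, from bench import r gives the robot as it stands.
- The arm moves only by the tool drive_tool, never from a script. Its argument "moves" is a list that holds one entry, the list of rows, each a list of 7 numbers: the shift along the tool's x, y, z in m, then the turn, a rotation vector about the tool's x, y, z in rad, then the opening, from 0 (shut) to 1 (fully open). In form: [[[tx, ty, tz, ax, ay, az, jaw], ...]]. A call has 1 to 10 rows; each row shifts and turns the commanded pose from where the row before left it, along the tool's axes as they then stand; what a row does not reach is not made up. A row lasts 1/10 s, in which the tool goes at most 50 mm and 8.59 degrees, less where a joint would pass 70% of its speed; a pose out of reach is approached as far as the arm can. A call is refused whole if a number of a shift passes 0.05 or a number of a turn 0.15, either way. A call with a gripper value outside its range is refused whole. The fingers move at their own pace and stop on an object; "squeeze" is the grip in N (left out, the last holds). Time passes only in rows, so rows that do not move let the fingers close. It gives the time, the measured TCP pose, the force, the opening and the grip force at its end, in the units of the state.
- r.read_state(): the state, without advancing time (a new reading comes with each control period).
- r.camera(name): name is "scene" or "side" or "wrist"; returns the picture (420x560x3 uint8, red, green, blue); there is no depth.
- r.camera_info(name): a dict with "mtx" (3x3 intrinsics, pixels), "rvec" (rotation vector, rad) and "tvec" (3), from world to camera coordinates, as OpenCV has them; the wrist camera has in their place "T_tool_cam" (4x4, takes a point from camera to tool coordinates, whose origin is the TCP and whose axes are the flange's). Camera axes: x right, y down, z forward; pixel columns grow to the right and rows downward; lengths in m; the calibration is good to about 2 mm. A picture is of the moment at which its call begins: read the wrist's pose just before it. camera_info takes no time and is no camera call.
- r.close_job(): hands the job in; it is judged then, once.
Trained networks look in the newest picture that a camera, given by its name, has taken for a name from the list of things; names that differ only in an ending like _2 or _b are one class to them, and where a whole thing is asked for, a point or a joint stands for the part that bears it (a point fixed in the world has none). Each returns a list of dicts, best first, with "conf" (0 to 1); they miss things now and then, are a little off and sometimes report something else, mostly with a low value. They report only what shows in the picture. A call takes as long as a camera call. They do not tell look-alikes from the thing itself.
- r.find_in(camera, query): "bbox" ([left, top, right, bottom] in pixels, round what is visible of it).
- r.place_of(camera, query): "at" ([column, row] in pixels: a listed point, or the origin of a listed thing).
The state is a dict: "time": time; "joint_positions": joint angles; "joint_vel": joint speeds; "joint_torque": joint torques, N m; "ee_pos": TCP position; "eef_rot": TCP orientation; "ft_force": force on the tool from outside, world axes, zero at the start; "torque": the same for the moment, N m; "width": finger opening in m; "grip_force": force on a finger pad.
Only numpy, scipy, OpenCV 4.12 (cv2) and the standard library are available. Lean on these libraries where they do the work, as an engineer would, in place of code of your own. Each camera call takes 0.05 s, during which the arm holds its last target. There are 200 camera calls.

TASK

Push the small steel gate open with one finger and, while that finger keeps it open, push the pewter mailbox lock along the mat through the gateway with the other finger, never opening the gate with the lock itself. Leave the lock lying flat inside the pick-up bay, far enough in that the gate has sprung fully shut behind it. Push gently, do not squeeze, lift or tip the lock, and leave everything else on the counter where it is.

Things in the scene. Friction and masses are not known exactly. Their poses are not given: they have to be found in the camera images.
- bay: Pick-up bay: a fixed pen of steel strip 36 mm high, 5 mm thick, open above, on the rubber mat. Origin: middle of the gateway, on the mat's top (4 mm over the table). +x points level through the gateway into the bay, y along the front fence, z up. Front fence at x = 0 with the gateway from y = -56 to 56 mm between posts 10 mm thick, 42 mm high. Side walls at y = +-132 mm, end wall at x = 250 mm.
- gate_leaf (a joint): Opening angle of the gate, rad: 0 shut, 1.45 fully open (stop). The gate is one flat steel leaf, 3 mm thick, 110 mm long from pin to free end, 4 to 34 mm above the mat. It swings only inward (free end towards the bay's +x). Spring and damper shut it from any angle in 1 to 2 s; opening it takes about 0.1 N m about the pin (2 N at mid-leaf) plus 0.04 N m per rad/s.
- gate_hinge (a point): Point on the gate's upright sprung pin, at the +y side of the gateway, 19 mm above the mat (bay x = 0, y = 56.5 mm).
- gate_tip (a point): Point at the gate's free end, 19 mm above the mat; with the gate shut at bay x = 0, y = -53.5 mm.
- lock: Pewter mailbox lock, loose, about 0.22 kg: flat rectangular case 34 mm (its x) by 40 mm (its y) by 22 mm high, a round 22 mm key barrel standing 8 mm further up on its middle. Origin: centre of its underside. It starts flat on the mat outside the bay, 85 to 130 mm before the gate, up to 30 mm off the gateway's middle line, its x axis within 0.35 rad of the bay's x.
- tape: Bystander: yellow tape measure, 60 by 64 by 34 mm, on the mat before the front fence. Origin: centre of its underside.
- padlock: Bystander: brass padlock lying flat, body 30 by 42 by 20 mm, its shackle reaching 41 mm from the origin along its +x. Origin: centre of the body's underside.
- blank_box: Bystander: cardboard box 50 by 38 by 26 mm inside the bay, by the side wall at +y. Origin: centre of its underside.
- cash_tin: Bystander: navy steel cash tin 114 by 159 by 75 mm with a carrying handle on top to 95 mm. Origin: centre of its underside.
- key_bowl: Bystander: blue plastic bowl of keys, 136 mm across, 50 mm high. Origin: centre of its underside.
- mug: Bystander: white mug, 76 mm across, 90 mm high. Origin: centre of its underside.
- screwdriver: Bystander: screwdriver, 200 mm long, 26 mm thick, lying on the mat along its x (blade to +x). Origin: under its middle.
Mind the look-alikes: they are no part of the job. Leave any black look-alike of the lock alone.

How it is judged:
On the way, in this order (a step that is already met when the one before it is completed fails the run):
1. a finger has pushed the gate well open (over 0.35 rad) while the lock is still outside (value of joint gate_leaf above 0.35 rad and contact force between the fingers and gate_leaf above 0.05 N and x of lock in the frame of bay below -0.005 m), for 0.05 s.
2. the lock is half way through the gateway while a finger still holds the gate open (over 0.5 rad) (value of joint gate_leaf above 0.5 rad and contact force between the fingers and gate_leaf above 0.05 N and x of lock in the frame of bay between 0 and 0.06 m and y of lock in the frame of bay between -0.056 and 0.056 m), for 0.05 s.
At the end, for the whole second after the job is handed in: The lock lies flat (within 0.1 rad) and at rest on the mat inside the bay's walls, the gate is shut (under 0.04 rad) behind it and does not touch it (x of lock in the frame of bay between 0.03 and 0.245 m and y of lock in the frame of bay between -0.128 and 0.128 m and z of lock in the frame of bay below 0.004 m and angle between lock's own z axis and vertical below 0.1 rad and linear speed of lock below 0.01 m/s and value of joint gate_leaf below 0.04 rad and contact force between lock and gate_leaf below 0.05 N).
It fails at once if the lock was pushed against the gate (over 0.6 N) before it was half way through the gateway (contact force between lock and gate_leaf above 0.6 N and x of lock in the frame of bay below 0 m).
It fails at once if the lock was lifted over 6 mm off the mat or tipped over 0.3 rad (z of lock in the frame of bay above 0.006 m or angle between lock's own z axis and vertical above 0.3 rad).
It fails at once if the lock was squeezed or rammed by the fingers (over 15 N) (contact force between the fingers and lock above 15 N).
It fails at once if a bystander (the tape measure, the padlock, the cardboard box in the bay, the cash tin, the bowl of keys, the mug, the screwdriver) was moved over 15 mm (distance of any of tape, padlock, blank_box, cash_tin, key_bowl, mug, screwdriver from where it was at the start of the episode above 0.015 m).
It also fails if it takes over 45 s, if anything falls off the work surface, if the arm or the gripper's body presses on something with over 40 N, if the wrist force passes 120 N, or if a joint passes its speed limit or range.

## Working session

There is one attempt and no reset: what is moved stays moved. The work goes in short steps, Python scripts to look and compute and a tool call to move; the robot and the scene stay as the last step left them, time stands still between calls to the robot, and variables do not carry over. Pictures are saved under pics/ and viewed, at most 13 in all, crops included, and the job is handed in when it is done.

Besides the shell and the picture viewer there is one more tool, called after ">>>" as name(argument=value, ...) on one line, values as JSON. drive_tool: Moves the arm, as the interface text tells. Its arguments: {"type":"object","properties":{"moves":{"type":"array"},"squeeze":{"type":"number"}},"required":["moves"]}

```bash
mkdir -p pics; ls; python3 - <<'E'
from bench import r
import cv2
s=r.read_state();print(s['time'],s['ee_pos'],s['eef_rot'],s['width'])
ims=[]
for c in ['scene','side']:
    im=r.camera(c);cv2.imwrite(f'pics/{c}0.png',im[:,:,::-1])
    for q in ['lock','gate_hinge','gate_tip','bay','tape','padlock','blank_box','cash_tin','key_bowl','mug','screwdriver']:
        print(c,q,[(round(d['conf'],2),[round(float(v)) for v in d['at']]) for d in r.place_of(c,q)[:3]])
print(r.read_state()['time'])
E
```

```text
pics
0.0 [0.25744049 0.56909239 0.22174854] [ 2.10774392e-01  9.77534473e-01 -7.05439139e-04 -1.07614435e-04] 0.087117420940218
scene lock [(0.62, [274, 252]), (0.5, [110, 212]), (0.37, [99, 289])]
scene gate_hinge [(0.86, [282, 212]), (0.49, [313, 337])]
scene gate_tip [(0.57, [323, 229])]
scene bay [(0.98, [305, 226])]
scene tape [(0.68, [235, 240])]
scene padlock [(0.6, [332, 271])]
scene blank_box [(0.82, [308, 174])]
scene cash_tin [(0.74, [167, 385])]
scene key_bowl [(0.69, [312, 340])]
scene mug [(0.77, [435, 171])]
scene screwdriver [(0.71, [96, 290])]
side lock [(0.87, [190, 320]), (0.7, [315, 231]), (0.29, [293, 246])]
side gate_hinge [(0.53, [288, 216])]
side gate_tip [(0.71, [315, 206]), (0.53, [292, 344])]
side bay [(0.96, [303, 215])]
side tape [(0.92, [292, 245]), (0.26, [346, 216])]
side padlock [(0.56, [304, 214]), (0.54, [348, 216])]
side blank_box [(0.7, [249, 195])]
side cash_tin [(0.68, [422, 313]), (0.53, [293, 163])]
side key_bowl [(0.75, [399, 240])]
side mug [(0.74, [292, 160])]
side screwdriver [(0.58, [294, 346]), (0.24, [294, 160])]
1.2
```

View pics/scene0.png

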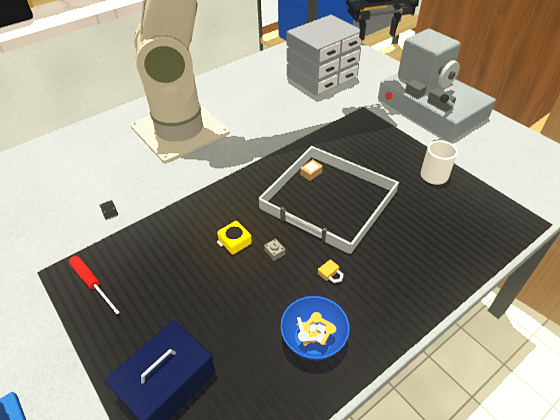

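View pics/side0.png

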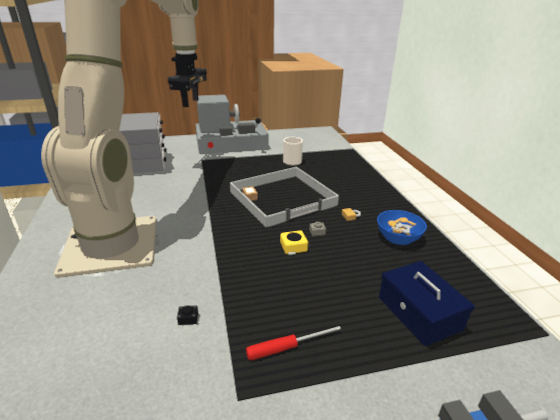

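```bash
cat > h.py <<'E'
from bench import r
import numpy as np, cv2
from scipy.spatial.transform import Rotation as R
def cam(c,st=None):
    i=r.camera_info(c);K=np.array(i['mtx'],float)
    if 'rvec' in i:
        Rm=cv2.Rodrigues(np.array(i['rvec'],float))[0];t=np.array(i['tvec'],float).ravel()
        return K,Rm,t
    T=np.eye(4);T[:3,:3]=R.from_quat(st['eef_rot']).as_matrix();T[:3,3]=st['ee_pos']
    M=np.linalg.inv(T@np.array(i['T_tool_cam']));return K,M[:3,:3],M[:3,3]
def onz(C,px,z):
    K,Rm,t=C;d=Rm.T@np.linalg.solve(K,[px[0],px[1],1.]);o=-Rm.T@t
    return o+d*(z-o[2])/d[2]
def proj(C,p):
    K,Rm,t=C;q=K@(Rm@np.asarray(p,float)+t);return q[:2]/q[2]
def tri(Cs,pxs):
    A=[];b=[]
    for C,p in zip(Cs,pxs):
        K,Rm,t=C;d=Rm.T@np.linalg.solve(K,[p[0],p[1],1.]);d/=np.linalg.norm(d);P=np.eye(3)-np.outer(d,d);A.append(P);b.append(P@(-Rm.T@t))
    return np.linalg.solve(sum(A),sum(b))
E
python3 - <<'E'
from h import *
np.set_printoptions(precision=3,suppress=True)
S=cam('scene');D=cam('side')
print('campos',-S[1].T@S[2],-D[1].T@D[2])
for n,a,b,z in [('lock',(274,252),(315,231),.004),('hinge',(282,212),(288,216),.023),('tip',(323,229),(315,206),.023),('bay',(305,226),(303,215),.004),('tape',(235,240),(292,245),.004),('padlock',(332,271),(348,216),.004),('box',(308,174),(249,195),.004),('bowl',(312,340),(399,240),0),('mug',(435,171),(292,160),0)]:
    print(n,tri((S,D),(a,b)),onz(S,a,z),onz(D,b,z))
i=r.camera_info('wrist');print(i)
E
```

```text
campos [ 1.106 -0.444  0.85 ] [ 0.244 -0.936  0.633]
lock [ 0.572 -0.062  0.006] [ 0.574 -0.064  0.004] [ 0.572 -0.056  0.004]
hinge [0.505 0.013 0.027] [0.497 0.02  0.023] [0.507 0.012 0.023]
tip [0.606 0.06  0.022] [0.604 0.063 0.023] [0.606 0.053 0.023]
bay [0.561 0.041 0.006] [0.557 0.046 0.004] [0.563 0.037 0.004]
tape [ 0.487 -0.117  0.009] [ 0.485 -0.117  0.004] [ 0.488 -0.109  0.004]
padlock [0.7   0.006 0.003] [0.7   0.006 0.004] [0.7   0.003 0.004]
box [0.417 0.174 0.013] [0.415 0.176 0.004] [0.419 0.199 0.004]
bowl [ 0.8   -0.139 -0.002] [ 0.8   -0.139  0.   ] [ 0.798 -0.143  0.   ]
mug [0.635 0.448 0.012] [0.625 0.464 0.   ] [0.642 0.467 0.   ]
{'mtx': array([[334.328,   0.   , 278.896],
       [  0.   , 334.328, 207.693],
       [  0.   ,   0.   ,   1.   ]]), 'T_tool_cam': array([[ 0.   , -0.952, -0.305,  0.085],
       [ 1.   ,  0.   , -0.   , -0.001],
       [ 0.   , -0.305,  0.952, -0.161],
       [ 0.   ,  0.   ,  0.   ,  1.   ]])}
```

Only two things could be mistaken for the lock. One is the pewter piece on the mat by the gate, at scene (274,248) and side (318,229). The other is the black one on the bare counter, at scene (109,209) and side (188,315). By the description I choose the pewter one at about (0.573,-0.060). The bay's +x direction is about (-0.41,0.91).

I'll go above it with tool y along bay x and look closer.

>>> drive_tool(moves=[[[0, 0, 0, 0, 0, -0.142, 1], [0, 0, 0, 0, 0, -0.142, 1], [0, 0, 0, 0, 0, -0.142, 1], [0, 0, 0, 0, 0, -0.142, 1], [0, 0, 0, 0, 0, -0.142, 1], [0, 0, 0, 0, 0, -0.142, 1], [-0.0097, -0.0468, 0.002, 0, 0, 0, 1], [-0.0097, -0.0468, 0.002, 0, 0, 0, 1], [-0.0097, -0.0468, 0.002, 0, 0, 0, 1], [-0.0097, -0.0468, 0.002, 0, 0, 0, 1]]])

```text
time: 2.2
ee_pos: [0.3714, 0.4135, 0.2147]
eef_rot: [-0.212, 0.977, 0.0, 0.0]
ft_force: [0.4, 1.3, 0.1]
width: 0.0872
grip_force: 0.0
```

>>> drive_tool(moves=[[[-0.0097, -0.0468, 0.002, 0, 0, 0, 0.6], [-0.0097, -0.0468, 0.002, 0, 0, 0, 0.6], [-0.0097, -0.0468, 0.002, 0, 0, 0, 0.6], [-0.0097, -0.0468, 0.002, 0, 0, 0, 0.6], [-0.0097, -0.0468, 0.002, 0, 0, 0, 0.6], [-0.0097, -0.0468, 0.002, 0, 0, 0, 0.6], [-0.0097, -0.0468, 0.002, 0, 0, 0, 0.6], [-0.0097, -0.0468, 0.002, 0, 0, 0, 0.6], [-0.0097, -0.0468, 0.002, 0, 0, 0, 0.6], [-0.0097, -0.0468, 0.002, 0, 0, 0, 0.6]]])

```text
time: 3.2
ee_pos: [0.6536, 0.0278, 0.1946]
eef_rot: [-0.212, 0.977, 0.0, 0.0]
ft_force: [0.7, 1.2, -0.0]
width: 0.0521
grip_force: 0.0
```

```bash
python3 - <<'E'
from h import *
np.set_printoptions(precision=3,suppress=True)
s=r.read_state();print(s['time'],s['ee_pos'],s['eef_rot'],s['width'],s['joint_positions'])
im=r.camera('wrist');W=cam('wrist',s);cv2.imwrite('pics/w1.png',im[:,:,::-1])
Rm=R.from_quat(s['eef_rot']).as_matrix();print(Rm)
for q,z in [('lock',.004),('gate_hinge',.023),('gate_tip',.023),('bay',.004),('tape',.004),('padlock',.004)]:
    for d in r.place_of('wrist',q)[:2]: print(q,round(d['conf'],2),np.round(d['at']),onz(W,d['at'],z))
E
```

```text
3.2 [0.654 0.028 0.195] [-0.212  0.977  0.     0.   ] 0.05209875138526937 [-0.279  0.411  0.225  1.427 -0.092  1.312  1.95 ]
[[-0.91  -0.415  0.   ]
 [-0.415  0.91   0.   ]
 [-0.001 -0.    -1.   ]]
lock 0.74 [225.  72.] [ 0.574 -0.066  0.004]
gate_hinge 0.93 [332.  41.] [0.51  0.015 0.023]
gate_tip 0.58 [320. 159.] [0.61  0.053 0.023]
bay 0.68 [321. 106.] [0.564 0.033 0.004]
padlock 0.67 [238. 206.] [ 0.696 -0.003  0.004]
```

View pics/w1.png

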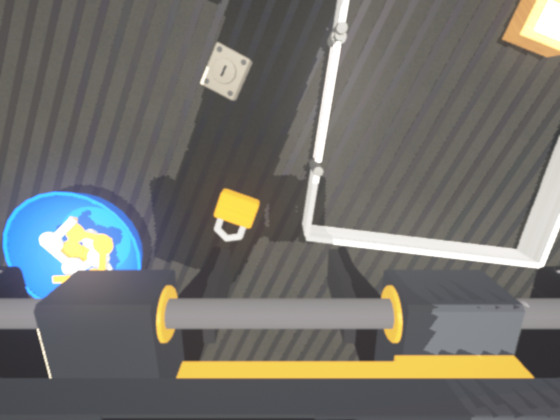

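The picture shows the pewter lock at (226,71), the gate from post (338,35) to post (317,168), the padlock at (237,208) and the bowl at (75,245). Next I refine the lock's corners and the bay's axis.

```bash
python3 - <<'E'
from h import *
np.set_printoptions(precision=4,suppress=True)
s=r.read_state();W=cam('wrist',s)
im=cv2.imread('pics/w1.png')
for n,p,z in [('lk',(222,43),.026),('lk',(252,59),.026),('lk',(237,101),.026),('lk',(201,83),.026),('fence corner top in',(312,229),.04),('corner bot',(305,240),.004),('far bot',(545,265),.004),('postH',(340,33),.046),('postT',(318,168),.046)]:
    print(n,onz(W,p,z))
g=cv2.resize(im[0:260,180:370],None,fx=3,fy=3,interpolation=cv2.INTER_CUBIC)
a=g[:400]; b=g[400:760]
cv2.imwrite('pics/w1c.png',g[0:590])
E
```

```text
lk [ 0.5516 -0.0712  0.026 ]
lk [ 0.5525 -0.0416  0.026 ]
lk [ 0.5918 -0.0401  0.026 ]
lk [ 0.591  -0.0765  0.026 ]
fence corner top in [0.6738 0.0776 0.04  ]
corner bot [0.7004 0.0857 0.004 ]
far bot [0.612  0.3552 0.004 ]
postH [0.505  0.0195 0.046 ]
postT [0.6145 0.0539 0.046 ]
```

View pics/w1c.png

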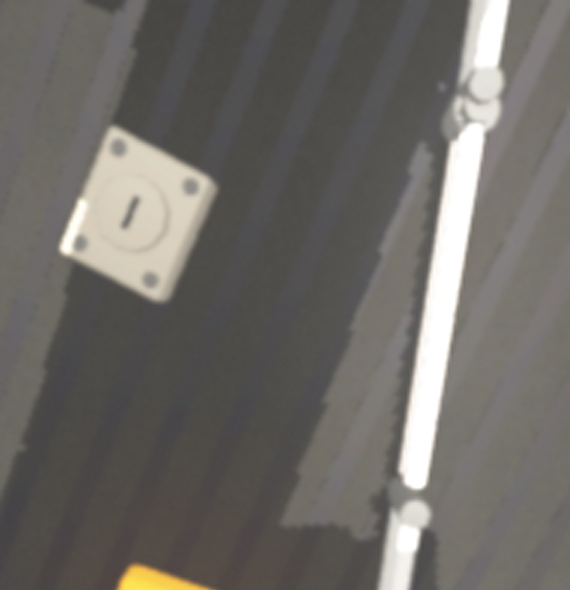

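```bash
python3 - <<'E'
from h import *
np.set_printoptions(precision=4,suppress=True)
s=r.read_state();W=cam('wrist',s)
L=[onz(W,p,.026) for p in [(217,42),(249.5,60),(232,97),(201,83)]]
print(np.array(L),[np.linalg.norm(L[i]-L[i-1]) for i in range(4)])
c=np.mean(L,0);e=(L[1]-L[0]+L[2]-L[3])[:2];e2=(L[0]-L[3]+L[1]-L[2])[:2]
a,b=onz(W,(342,28),.046),onz(W,(317.7,171),.046)
print(a,b,np.linalg.norm(a-b))
for nm,y in [('posts',a-b),('h-t',np.array([.508,.015,0])-np.array([.608,.055,0])),('wall',None)]:
    x=np.array([y[1],-y[0]]) if y is not None else np.array([.612-.7004,.3552-.0857])
    print(nm,np.degrees(np.arctan2(x[1],x[0])))
y=(a-b)[:2]/np.linalg.norm((a-b)[:2]);x=np.array([y[1],-y[0]]);o=(a+b)[:2]/2
for X,o in [(x,o),(np.array([-.4,.9165]),np.array([.5585,.0365]))]:
    Y=np.array([-X[1],X[0]]);T=np.stack([X,Y])
    f=lambda p:T@(np.asarray(p)[:2]-o)
    print('o',o,'X',X,'lock',f(c),'yaw of edges',np.arctan2((T@e)[1],(T@e)[0]),np.arctan2((T@e2)[1],(T@e2)[0]),'tape',f((.487,-.115)),'pad',f((.697,-.0)),'tcp',f(s['ee_pos']))
print(c, 'e',np.degrees(np.arctan2(e[1],e[0])))
E
```

```text
[[ 0.5527 -0.0756  0.026 ]
 [ 0.5542 -0.0433  0.026 ]
 [ 0.5904 -0.0458  0.026 ]
 [ 0.591  -0.0765  0.026 ]] [np.float64(0.038255806935167065), np.float64(0.032261301504899954), np.float64(0.03625888446173403), np.float64(0.030735806585382372)]
[0.501  0.0193 0.046 ] [0.6172 0.055  0.046 ] 0.12155563632129232
posts 107.08580558853765
h-t 111.80140948635182
wall 108.16025826177324
o [0.5591 0.0371] X [-0.2938  0.9559] lock [-0.0969  0.0162] yaw of edges -0.31380360228806004 1.2279822824367788 tape [-0.1242  0.1136] pad [-0.076  -0.1209] tcp [-0.0332 -0.0873]
o [0.5585 0.0365] X [-0.4     0.9165] lock [-0.0941  0.0263] yaw of edges -0.4271229411604089 1.11466294356443 tape [-0.1102  0.1261] pad [-0.0889 -0.1123] tcp [-0.0425 -0.0838]
[ 0.5721 -0.0603  0.026 ] e 89.10618358142999
```

The bay frame is origin (0.559,0.037) with +x at about 107.5°, and the posts measure 121.6 mm apart against 122 mm true. The lock sits at bay (-96,+17) mm, yawed -0.32 rad, so its x runs along world +y. I'll straddle it with the fingers in line with it, which means pushing along its own x also brings it toward the middle.

>>> drive_tool(moves=[[[0.027, -0.0275, 0, 0, 0, 0.148, 0.69], [0.027, -0.0275, 0, 0, 0, 0.148, 0.69], [0.02, -0.0275, 0, 0, 0, 0.148, 0.69], [0, 0, 0.04, 0, 0, 0, 0.69], [0, 0, 0.04, 0, 0, 0, 0.69], [0, 0, 0.04, 0, 0, 0, 0.69], [0, 0, 0.02, 0, 0, 0, 0.69]]])

```text
time: 4.25
ee_pos: [0.6029, -0.0686, 0.0514]
eef_rot: [0.007, 1.0, 0.0, -0.002]
ft_force: [0.4, 1.2, 0.6]
width: 0.0599
grip_force: 0.0
```

```bash
cat > look.py <<'E'
from h import *
import sys
np.set_printoptions(precision=4,suppress=True)
s=r.read_state();Rm=R.from_quat(s['eef_rot']).as_matrix()
o=np.array([.559,.037]);X=np.array([-.301,.954]);Y=np.array([-.954,-.301]);T=np.stack([X,Y])
f=lambda p:T@(np.asarray(p)[:2]-o)
print(round(s['time'],2),s['ee_pos'],'bay',f(s['ee_pos']),'tooly',np.degrees(np.arctan2(Rm[1,1],Rm[0,1])),s['ft_force'],s['width'])
S=[]
for c in ('scene','side'):
    im=r.camera(c);C=cam(c);S.append((c,im))
    for q,z in (('lock',.004),('gate_tip',.023)):
        for d in r.place_of(c,q)[:2]:
            p=onz(C,d['at'],z); print(c,q,round(d['conf'],2),np.round(d['at']),p,'bay',f(p))
if len(sys.argv)>1:
    out=[]
    for c,im in S:
        u,v=proj(cam(c),[*s['ee_pos'][:2],.02]).astype(int)
        out.append(cv2.resize(im[max(0,v-65):v+65,max(0,u-65):u+65],(390,390),interpolation=cv2.INTER_CUBIC));print(c,'crop centre',u,v)
    cv2.imwrite(f'pics/{sys.argv[1]}.png',np.hstack(out)[:,:,::-1])
E
python3 look.py l1
```

```text
4.25 [ 0.6029 -0.0686  0.0514] bay [-0.114  -0.0101] tooly 89.17010243913666 [0.4497 1.2475 0.5595] 0.05994382026395478
scene lock 0.57 [109. 211.] [ 0.1976 -0.3192  0.004 ] bay [-0.231  0.452]
scene lock 0.47 [271. 252.] [ 0.5702 -0.0696  0.004 ] bay [-0.1051  0.0214]
scene gate_tip 0.59 [321. 232.] [0.6086 0.0535 0.023 ] bay [ 0.0008 -0.0523]
side lock 0.86 [189. 318.] [ 0.2019 -0.3214  0.004 ] bay [-0.2344  0.4485]
side lock 0.67 [314. 230.] [ 0.571  -0.0501  0.004 ] bay [-0.0867  0.0147]
side gate_tip 0.62 [318. 206.] [0.6152 0.0526 0.023 ] bay [-0.0021 -0.0583]
scene crop centre 280 256
side crop centre 326 227
```

View pics/l1.png

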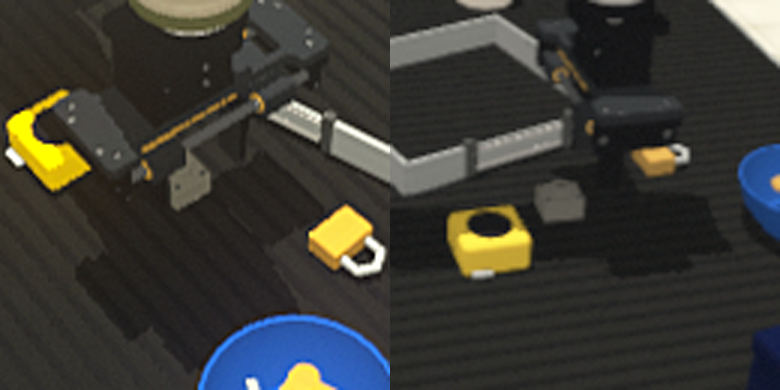

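The crops show the gripper about 3 cm to the outer side of the lock. The lock is at crop (190,180) on the left and (560,200) on the right, and the gate is shut. I'll correct the offset and go down.

>>> drive_tool(moves=[[[0.031, 0.015, 0, 0, 0, 0, 0.69], [0, 0, 0, 0, 0, 0, 0.69], [0, 0, 0.02, 0, 0, 0, 0.69], [0, 0, 0.02, 0, 0, 0, 0.69], [0, 0, 0, 0, 0, 0, 0.69]]])

```text
time: 5.05
ee_pos: [0.5735, -0.0548, 0.0137]
eef_rot: [0.008, 1.0, 0.0, -0.001]
ft_force: [-0.5, -0.2, -0.8]
width: 0.0604
grip_force: 0.0
```

```bash
python3 look.py l2
```

```text
5.05 [ 0.5735 -0.0548  0.0137] bay [-0.092   0.0138] tooly 89.05604868736103 [-0.4741 -0.1546 -0.8336] 0.06044645062691423
scene lock 0.62 [110. 210.] [ 0.1992 -0.3155  0.004 ] bay [-0.228   0.4493]
scene lock 0.52 [272. 249.] [ 0.5633 -0.0629  0.004 ] bay [-0.0966  0.026 ]
side lock 0.6 [189. 318.] [ 0.2024 -0.3197  0.004 ] bay [-0.233   0.4476]
side lock 0.55 [314. 232.] [ 0.5687 -0.0592  0.004 ] bay [-0.0947  0.0197]
side gate_tip 0.46 [316. 206.] [0.6113 0.054  0.023 ] bay [ 0.0004 -0.055 ]
scene crop centre 277 245
side crop centre 315 226
```

View pics/l2.png

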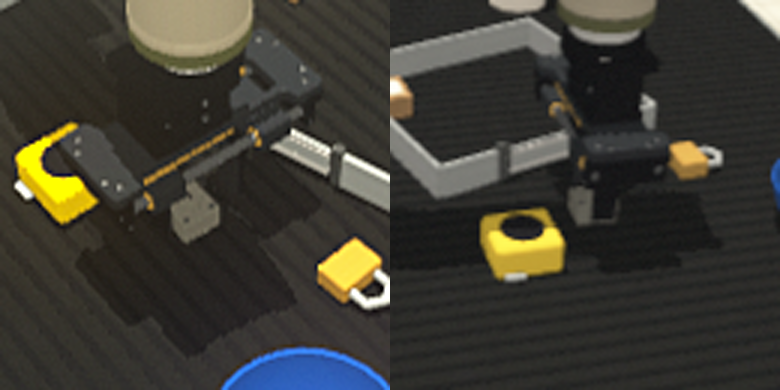

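The lock lies between the fingers, with the finger slightly outward of its middle. I'll shift a few mm, narrow the opening without touching the lock, then push along the lock's own x.

>>> drive_tool(moves=[[[0.004, 0, 0.001, 0, 0, 0, 0.56], [0, 0, 0, 0, 0, 0, 0.56], [0, 0.003, 0, 0, 0, 0, 0.56], [0, 0.003, 0, 0, 0, 0, 0.56], [0, 0.005, 0, 0, 0, 0, 0.56], [0, 0.005, 0, 0, 0, 0, 0.56], [0, 0.005, 0, 0, 0, 0, 0.56], [0, 0.005, 0, 0, 0, 0, 0.56]]])

```text
time: 6.15
ee_pos: [0.5706, -0.0284, 0.0135]
eef_rot: [0.008, 1.0, 0.0, 0.0]
ft_force: [-0.8, -2.1, 1.3]
width: 0.0488
grip_force: 0.9
```

```bash
python3 look.py l3
```

```text
6.15 [ 0.5706 -0.0284  0.0135] bay [-0.0659  0.0086] tooly 89.05228988162109 [-0.7985 -2.0961  1.2541] 0.04880277859604035
scene lock 0.76 [109. 213.] [ 0.2077 -0.3219  0.004 ] bay [-0.2366  0.4431]
scene lock 0.48 [283. 246.] [ 0.5724 -0.0368  0.004 ] bay [-0.0744  0.0095]
scene gate_tip 0.74 [323. 232.] [0.611  0.0571 0.023 ] bay [ 0.0035 -0.0557]
side lock 0.73 [189. 320.] [ 0.2016 -0.3262  0.004 ] bay [-0.2389  0.4503]
side lock 0.42 [313. 227.] [ 0.5738 -0.0354  0.004 ] bay [-0.0736  0.0077]
scene crop centre 285 239
side crop centre 311 221
```

View pics/l3.png

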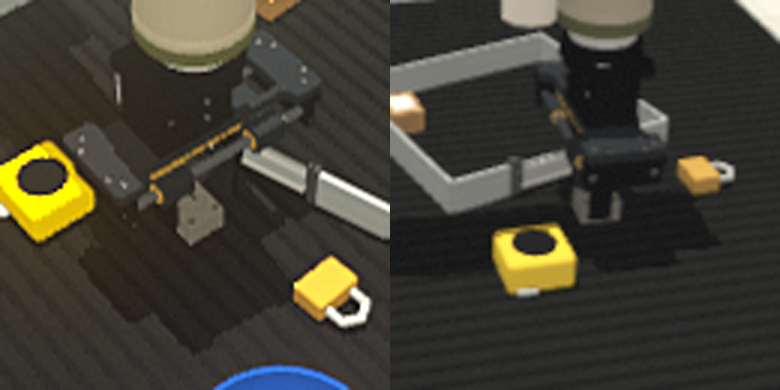

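The lock moves flush with the finger at 2 N, at bay (-74,+9). I'll push on and turn gradually to the bay's axis.

>>> drive_tool(moves=[[[0, 0.006, 0, 0, 0, 0, 0.56], [0, 0.006, 0, 0, 0, 0, 0.56], [0, 0.006, 0, 0, 0, 0, 0.56], [0, 0.006, 0, 0, 0, -0.035, 0.56], [0, 0.006, 0, 0, 0, -0.035, 0.56], [0, 0.006, 0, 0, 0, -0.035, 0.56], [0, 0.006, 0, 0, 0, -0.035, 0.56], [0, 0.006, 0, 0, 0, -0.035, 0.56]]])

```text
time: 7.25
ee_pos: [0.5692, 0.0191, 0.0135]
eef_rot: [-0.08, 0.997, -0.0, 0.0]
ft_force: [0.8, -4.1, -0.1]
width: 0.0487
grip_force: 1.5
```

```bash
python3 look.py l4
```

```text
7.25 [0.5692 0.0191 0.0135] bay [-0.0201 -0.0044] tooly 99.22239080514616 [ 0.7502 -4.0825 -0.1375] 0.0487235682110022
scene lock 0.47 [109. 210.] [ 0.1966 -0.3182  0.004 ] bay [-0.2298  0.4526]
scene lock 0.45 [300. 236.] [0.5734 0.0167 0.004 ] bay [-0.0237 -0.0076]
scene gate_tip 0.58 [326. 220.] [0.5864 0.0895 0.023 ] bay [ 0.0419 -0.0419]
side lock 0.79 [185. 319.] [ 0.1944 -0.3209  0.004 ] bay [-0.2317  0.4556]
side lock 0.44 [304. 219.] [0.5596 0.0153 0.004 ] bay [-0.0209  0.0059]
side gate_tip 0.59 [308. 203.] [0.5896 0.0752 0.023 ] bay [ 0.0272 -0.0407]
scene crop centre 300 229
side crop centre 306 213
```

View pics/l4.png

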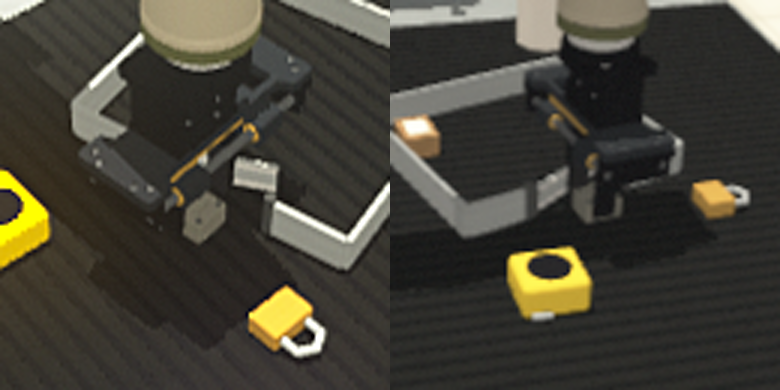

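The gate is opening on the front finger, with its tip at crop (250,175), and the lock is about 27 mm outside with a clear gap. I'll continue.

>>> drive_tool(moves=[[[0, 0.005, 0, 0, 0, -0.035, 0.56], [0, 0.005, 0, 0, 0, -0.035, 0.56], [0, 0.005, 0, 0, 0, -0.035, 0.56], [0, 0.005, 0, 0, 0, -0.035, 0.56], [0, 0.005, 0, 0, 0, -0.02, 0.56], [0, 0.005, 0, 0, 0, 0, 0.56], [0, 0.005, 0, 0, 0, 0, 0.56], [0, 0.005, 0, 0, 0, 0, 0.56], [0, 0.005, 0, 0, 0, 0, 0.56], [0, 0.005, 0, 0, 0, 0, 0.56]]])

```text
time: 8.55
ee_pos: [0.5557, 0.0676, 0.0135]
eef_rot: [-0.158, 0.987, 0.0, 0.0]
ft_force: [2.3, -3.5, 0.5]
width: 0.049
grip_force: 1.6
```

```bash
python3 look.py l5
```

```text
8.55 [0.5557 0.0676 0.0135] bay [ 0.0302 -0.006 ] tooly 108.23424698810685 [ 2.2825 -3.5118  0.5152] 0.048976205741405494
scene lock 0.73 [110. 212.] [ 0.2035 -0.317   0.004 ] bay [-0.2307  0.4457]
scene lock 0.46 [311. 224.] [0.5619 0.0623 0.004 ] bay [ 0.0233 -0.0104]
side lock 0.92 [189. 320.] [ 0.2022 -0.3246  0.004 ] bay [-0.2376  0.4492]
side lock 0.62 [300. 212.] [0.558  0.0544 0.004 ] bay [ 0.0169 -0.0042]
side gate_tip 0.44 [289. 197.] [0.5404 0.1268 0.023 ] bay [ 0.0913 -0.0093]
scene crop centre 311 217
side crop centre 298 206
```

View pics/l5.png

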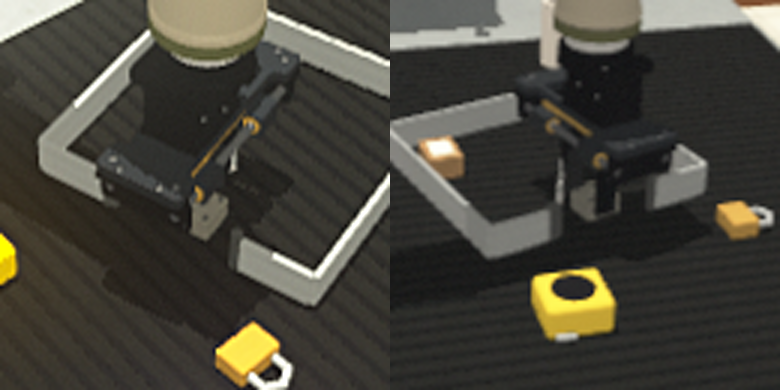

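The lock is in the gateway at x≈20 mm, y≈-7, and the gate is held at about 0.95 rad by the front finger. I'll push it on in.

>>> drive_tool(moves=[[[0, 0.007, 0, 0, 0, 0, 0.56], [0, 0.007, 0, 0, 0, 0, 0.56], [0, 0.007, 0, 0, 0, 0, 0.56], [0, 0.007, 0, 0, 0, 0, 0.56], [0, 0.007, 0, 0, 0, 0, 0.56], [0, 0.007, 0, 0, 0, 0, 0.56], [0, 0.007, 0, 0, 0, 0, 0.56], [0, 0.007, 0, 0, 0, 0, 0.56], [0, 0.007, 0, 0, 0, 0, 0.56], [0, 0.007, 0, 0, 0, 0, 0.56]]])

```text
time: 9.85
ee_pos: [0.5337, 0.1341, 0.0135]
eef_rot: [-0.158, 0.987, 0.0, -0.0]
ft_force: [1.5, -2.0, 0.3]
width: 0.0487
grip_force: 0.9
```

>>> drive_tool(moves=[[[0, 0.007, 0, 0, 0, 0, 0.56], [0, 0.007, 0, 0, 0, 0, 0.56], [0, 0.007, 0, 0, 0, 0, 0.56], [0, 0.007, 0, 0, 0, 0, 0.56], [0, 0.007, 0, 0, 0, 0, 0.56], [0, 0.007, 0, 0, 0, 0, 0.56], [0, 0.007, 0, 0, 0, 0, 0.56], [0, 0.007, 0, 0, 0, 0, 0.56], [0, 0.005, 0, 0, 0, 0, 0.56], [0, 0, 0, 0, 0, 0, 0.56]]])

```text
time: 10.85
ee_pos: [0.5144, 0.1926, 0.0135]
eef_rot: [-0.159, 0.987, 0.0, -0.0]
ft_force: [-0.3, -1.2, 0.4]
width: 0.0488
grip_force: 0.0
```

```bash
python3 look.py l6
```

```text
10.85 [0.5144 0.1926 0.0135] bay [ 0.1619 -0.0043] tooly 108.30124123115428 [-0.3463 -1.1568  0.3583] 0.048848120947652895
scene lock 0.78 [110. 213.] [ 0.2077 -0.3213  0.004 ] bay [-0.2361  0.443 ]
scene lock 0.64 [336. 191.] [0.514  0.1911 0.004 ] bay [ 0.1606 -0.0035]
scene gate_tip 0.7 [320. 232.] [0.6058 0.0505 0.023 ] bay [-0.0012 -0.0487]
side lock 0.93 [190. 321.] [ 0.2044 -0.3283  0.004 ] bay [-0.2417  0.4482]
side gate_tip 0.62 [318. 205.] [0.6182 0.0545 0.023 ] bay [-0.0011 -0.0617]
scene crop centre 337 186
side crop centre 276 189
```

View pics/l6.png

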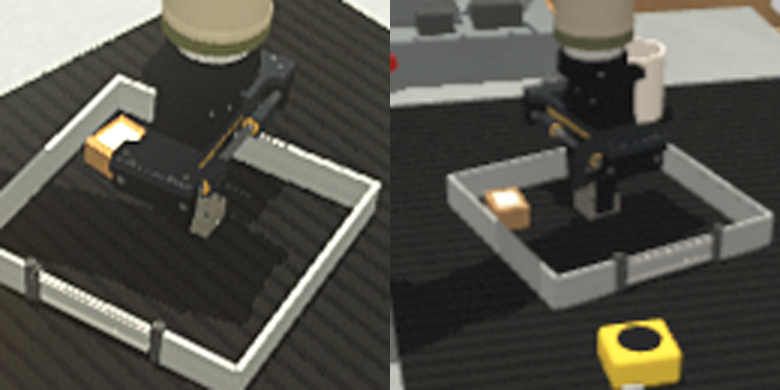

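The lock is well inside at x≈155 mm and the gate has shut behind it. I'll back off a little, then rise straight up.

>>> drive_tool(moves=[[[0, -0.005, 0, 0, 0, 0, 0.56], [0, 0, 0, 0, 0, 0, 0.56], [0, 0, -0.02, 0, 0, 0, 0.56], [0, 0, -0.03, 0, 0, 0, 0.56], [0, 0, -0.04, 0, 0, 0, 0.56], [0, 0, -0.04, 0, 0, 0, 0.56], [0, 0, -0.03, 0, 0, 0, 0.56], [0, 0, 0, 0, 0, 0, 0.56], [0, 0, 0, 0, 0, 0, 0.56]]])

```text
time: 12.05
ee_pos: [0.5166, 0.1866, 0.1739]
eef_rot: [-0.158, 0.987, 0.0, 0.001]
ft_force: [-0.2, -0.7, -1.1]
width: 0.0481
grip_force: 0.0
```

```bash
python3 look.py l7
```

```text
12.05 [0.5166 0.1866 0.1739] bay [ 0.1555 -0.0046] tooly 108.21519888536895 [-0.1522 -0.7211 -1.1415] 0.0481251093148131
scene lock 0.8 [110. 213.] [ 0.207  -0.3199  0.004 ] bay [-0.2346  0.4432]
scene lock 0.59 [338. 190.] [0.5158 0.1971 0.004 ] bay [ 0.1657 -0.007 ]
scene gate_tip 0.85 [323. 234.] [0.6151 0.0541 0.023 ] bay [-0.0006 -0.0587]
side lock 0.76 [190. 319.] [ 0.2048 -0.3234  0.004 ] bay [-0.2373  0.4464]
side lock 0.46 [278. 192.] [0.5217 0.1982 0.004 ] bay [ 0.165  -0.0129]
side gate_tip 0.5 [319. 207.] [0.6159 0.0467 0.023 ] bay [-0.0079 -0.0572]
scene crop centre 336 188
side crop centre 277 189
```

View pics/l7.png

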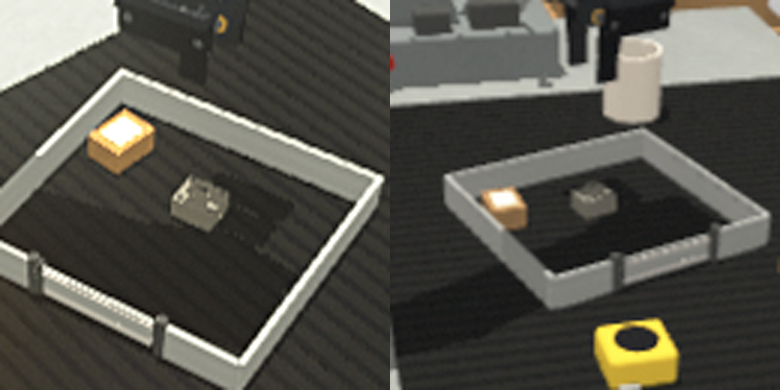

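The lock lies flat in the bay, at crop (200,203), with the gate shut and the other items in view where they were. I'm handing the job in.

```bash
python3 -c "
from bench import r
print(r.close_job())"
```

```text
the job is handed in; nothing more can be done
None
```

The pewter lock lies flat inside the bay, about 165 mm past the gateway, with the gate shut behind it; the job is handed in, but no verdict came back.

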